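# Lock the rack lever through the guard window

### The job

One of the two rack-lock levers of the digestion block is still up. With a fingertip, reach down through the guard window above that lever, press it fully down so that it stays down, and draw back out clear, without ever touching the guard. Leave the other, already lowered lever untouched and do not disturb the bottle, beaker and jar standing around.

Things in the scene. Friction and masses are not known exactly. Their poses are not given: they have to be found in the camera images.
- guard: Fixed guard on the near side of the blue digestion block: level steel plate 150 (x) by 300 (y) by 4 mm, upper face 150 mm above the bench, walled all round (ends clear plastic), so its two windows are the only way in. Origin: on the bench under the machine's centre (machine 330 by 300 mm, turned up to 0.3 rad). x points to the machine's rear, y along the row of windows, z up.
- window_left (a point): Centre of the window at the guard's +y side, level with the plate's upper face, at x = -95, y = +75 mm of the guard; axes as the guard's. Both windows are 70 mm (x) by 90 mm (y), with 60 mm of plate between them. Behind the guard (x above -15 mm) the heater block is 130 mm high, with capped tube stubs up to 166 mm high in the row at x = 134 mm.
- window_right (a point): Centre of the window at the guard's -y side, level with the plate's upper face, at x = -95, y = -75 mm of the guard; same size and axes.
- raised_unit: Base plate and bearing of the lever that is still up at the start, under either window. Origin: inside the guard straight below the window's centre, 80 mm above the bench; axes as the guard's. The lever's pivot lies at x = 70, z = 20 mm, along y.
- raised_lever (a joint): Angle (rad) of the lever that is still up: 0 fully up, grows as it is pressed down, 0.45 at its stop (level, fully down). Starts between 0 and 0.12. It resists with a steady friction of about 5 N at the pad, has no spring and stays where it is left.
- raised_pad (a point): Centre of the upper face of the raised lever's white pad, 28 (x) by 40 (y) by 6 mm. Fully up it is about 138 mm above the bench (12 mm below the plate's upper face) and 10 mm behind (+x of) the window's centre; fully down it is 108 mm above the bench (42 mm below the plate's upper face), straight below the window's centre. It tilts with the lever.
- lowered_unit: Base plate and bearing of the other, identical lever, which is already down, under the other window. Origin: straight below that window's centre, 80 mm above the bench; axes as the guard's.
- lowered_lever (a joint): Angle (rad) of the other lever: already fully down (0.45) at the start. To be left untouched.
- lowered_pad (a point): Centre of the upper face of the lowered lever's white pad, 108 mm above the bench.
- reagent_bottle: Loose amber glass bottle with a white cap, 60 mm across, 145 mm high, standing beside the +y end of the machine. Origin: centre of its underside.
- beaker: Loose open glass beaker, 64 mm across, 85 mm high, beside the -y end of the machine. Origin: centre of its underside.
- sample_jar: Loose white jar with a grey lid, 48 mm across, 60 mm high, beside the -y end of the machine, behind the beaker. Origin: centre of its underside.

How it is judged:
On the way:
1. the raised lever is pressed fully down by the fingers (value of joint raised_lever above 0.41 rad and contact force between the fingers and raised_unit above 0.5 N), for 0.05 s.
At the end, for the whole second after the job is handed in: Both levers are fully down (each at 0.41 rad or more of 0.45, within about 3 mm at the pad) and the bottle, beaker and jar stand within 20 mm of where they were, and the fingers are back out of the window (grasp point over 170 mm above the bench or over 120 mm aside of both windows) (value of joint each of raised_lever, lowered_lever above 0.41 rad and not (distance of reagent_bottle from where it was at the start of the episode above 0.02 m) and not (distance of beaker from where it was at the start of the episode above 0.02 m) and not (distance of sample_jar from where it was at the start of the episode above 0.02 m) and (height (world z) of the grasp point above 0.17 m or (horizontal distance between the grasp point and window_left above 0.12 m and horizontal distance between the grasp point and window_right above 0.12 m))); the robot touches nothing.
It fails at once if the robot touches the guard (more than 0.3 N) (contact force between any of the fingers, the arm and guard above 0.3 N).
It fails at once if the already lowered lever is touched (more than 0.5 N) or raised (contact force between any of the fingers, the arm and lowered_unit above 0.5 N or value of joint lowered_lever below 0.38 rad).
It fails at once if the bottle, beaker or jar is moved by more than 20 mm, lifted or tipped over (distance of any of reagent_bottle, beaker, sample_jar from where it was at the start of the episode above 0.02 m or angle between any of reagent_bottle, beaker, sample_jar's own z axis and vertical above 0.3 rad).
It also fails if it takes over 32 s, if anything falls off the work surface, if the arm or the gripper's body presses on something with over 40 N, if the wrist force passes 120 N, or if a joint passes its speed limit or range.

### The arm

A 6-joint arm with a two-finger parallel gripper is mounted at the origin on the work surface. World frame = base frame: x ahead of the robot, y to its left, z up, the work surface at z = 0. Lengths are in m, angles in rad, forces in N, time in s.
With the tool pointing down it reaches from about 0.35 to 0.85 m from the base axis. Payload 8.1 kg.
Tool frame: the origin (TCP) lies on the mounting face of the last link; the fingertips stand 173 mm ahead of it and the grasp point (between the pads) lies 155 mm ahead of it; x points along the fingers, z is the direction in which the jaws open and shut, and the axes are right-handed (so a half turn about x gives the same grasp; the last joint's range is limited). The gripper opens to 85 mm and grips with 20 to 120 N. Pads are 22 mm wide; open, the fingers measure 114 mm over their backs; the gripper's body (76 mm by 85 mm) begins 54 mm behind the grasp point. The pads swing forward as they close: fully open they stand 13 mm farther back than shut.
Start: joints at [-1.211, 0.13, 1.488, -0, 1.523, -0.085], TCP at [0.258, -0.542, 0.405] pointing down, gripper open.
Joint ranges: [-2.96, 2.96], [-0.89, 2.26], [0.02, 2.5], [-1.34, 4.48], [0, 2.73], [-2.66, 2.66]. Speed limits (rad/s): [2.39, 2.39, 2.79, 3.14, 3.14, 3.14].

### API

Orientations are given as [roll, pitch, yaw] about the fixed x, y, z axes, in that order (R = Rz(yaw) Ry(pitch) Rx(roll)).
In Python, from station import robot gives the robot as it stands.
- The arm moves only by the tool apply_moves, never from a script. Its argument "increments" is a list of rows, each a list of 2 entries, a list of its own where there are three numbers: the shift along the tool's x, y, z in m, then the turn, a rotation vector about the tool's x, y, z in units of 5 degrees (1.0 is 5 degrees). In form: [[[tx, ty, tz], [ax, ay, az]], ...]. A call has 1 to 20 rows; each row is the pose to reach, as a shift and turn from the pose commanded when the call began, along the tool's axes at that moment; what a row does not reach only later rows make up. A row lasts 1/12 s, in which the tool goes at most 41.7 mm and 7.16 degrees, less where a joint would pass 70% of its speed; a pose out of reach is approached as far as the arm can. A call with a gripper value outside its range is refused whole. "jaw" is the gripper's target within -1 to 1 (fully open at 1, half-way at 0, shut at -1), set as the call begins (left out, the last holds). The fingers move at their own pace and stop on an object; "newtons" is the grip in N (left out, the last holds). Time passes only in rows, so rows that repeat a pose let the fingers close. It gives the time, the measured TCP pose, the force and the opening at its end, in the units of the state.
- robot.sense(): the state, without advancing time (a new reading comes with each control period).
- robot.get_image(name): name is "side" or "top"; returns the picture (420x560x3 uint8, blue, green, red); there is no depth.
- robot.camera_info(name): a dict with "fovy" (degrees; the focal length in pixels is half the picture's height over the tangent of half this angle, whatever the lens; pixels are square), "cx", "cy" (the principal point, pixels), "cam_to_world" (4x4, takes a point from camera to world coordinates). Camera axes: x right, y down, z forward; pixel columns grow to the right and rows downward; lengths in m; the calibration is good to about 2 mm. A picture is of the moment at which its call begins. camera_info takes no time and is no camera call.
- robot.job_done(): hands the job in, once; it reports no verdict.
The state is a dict: "clock": time; "joint_positions": joint angles; "qvel": joint speeds; "joint_torque": joint torques, N m; "position": TCP position; "orientation": TCP orientation; "contact_force": force on the tool from outside, world axes, zero at the start; "wrist_torque": the same for the moment, N m; "finger_gap": finger opening in m.
Only numpy, scipy, OpenCV 4.12 (cv2) and the standard library are available. Lean on these libraries where they do the work, as an engineer would, in place of code of your own. Each camera call takes 0.05 s, during which the arm holds its last target.

## Working session

There is one attempt and no reset: what is moved stays moved. The work goes in short steps, Python scripts to look and compute and a tool call to move; the robot and the scene stay as the last step left them, time stands still between calls to the robot, and variables do not carry over. Pictures are saved under pics/ and viewed, and the job is handed in when it is done.

Besides the shell and the picture viewer there is one more tool, called as name(argument=value, ...) on one line, values as JSON. apply_moves: Moves the arm, as the interface text tells. Its arguments: {"type":"object","properties":{"increments":{"type":"array","items":{"type":"array"}},"jaw":{"type":"number"},"newtons":{"type":"number"}},"required":["increments"]}

```bash
mkdir -p pics
python3 - <<'E'
from station import robot
import cv2
for n in("side","top"):
    cv2.imwrite(f"pics/{n}0.png",robot.get_image(n)); i=robot.camera_info(n); print(n,i)
print(robot.sense())
E
```

```text
side {'fovy': 45.608647228846976, 'cx': 282.4469518662771, 'cy': 214.97961835634752, 'cam_to_world': array([[-0.88529379, -0.35866402,  0.29599837,  0.29365425],
       [-0.46487062,  0.69933667, -0.54297655,  0.59981295],
       [-0.01225636, -0.61829471, -0.78585077,  0.90950021],
       [ 0.        ,  0.        ,  0.        ,  1.        ]])}
top {'fovy': 46.76069735259991, 'cx': 280.67409405183133, 'cy': 211.57590137232967, 'cam_to_world': array([[ 0.02026481, -0.98618262,  0.1644177 ,  0.41883545],
       [-0.99968584, -0.02241282, -0.01121955,  0.0655832 ],
       [ 0.01474959, -0.16413868, -0.986327  ,  1.13749649],
       [ 0.        ,  0.        ,  0.        ,  1.        ]])}
{'clock': 0.1, 'joint_positions': array([-1.21139947e+00,  1.31078508e-01,  1.48915921e+00, -2.19244929e-05,
        1.52297329e+00, -8.53841393e-02]), 'qvel': array([ 0.00026104, -0.00288899, -0.00380273,  0.00248169,  0.00190941,
        0.00143861]), 'joint_torque': array([ 1.60514286e-03, -5.70952964e+01, -5.01937830e+01, -1.74062402e-04,
        8.21633177e-03, -1.49679986e-04]), 'position': array([ 0.2581109 , -0.54142427,  0.40375948]), 'orientation': array([3.06973852, 1.56917782, 1.94372426]), 'contact_force': array([0.06252359, 0.11597812, 0.0130042 ]), 'wrist_torque': array([ 0.01656286,  0.00191268, -0.04141576]), 'finger_gap': 0.085347375564208}
```

View pics/side0.png

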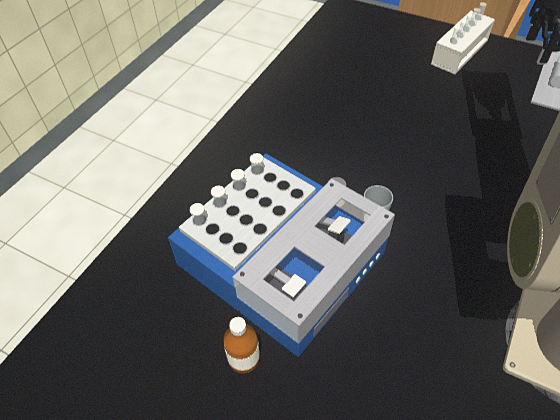

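View pics/top0.png

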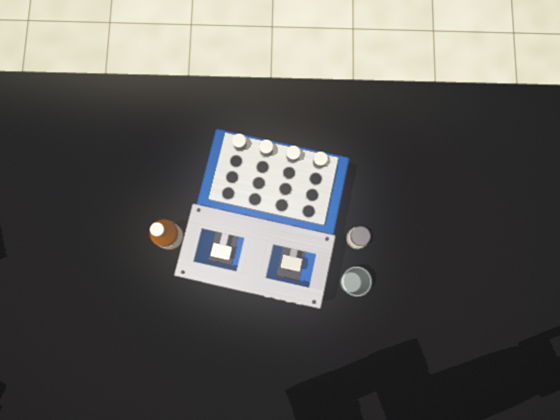

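The top view shows the guard with its left window (about 219,249) and right window (about 292,265). The bottle is at the left; the beaker and jar are at the right. I'll enlarge both views.

Run:
```python
import cv2
a=cv2.imread("pics/top0.png")[195:315,165:345]; cv2.imwrite("pics/topc.png",cv2.resize(a,None,fx=4.4,fy=4.4,interpolation=cv2.INTER_CUBIC))
a=cv2.imread("pics/side0.png")[170:350,220:410]; cv2.imwrite("pics/sidec.png",cv2.resize(a,None,fx=3.3,fy=3.3,interpolation=cv2.INTER_CUBIC))
```

```text
(no output)
```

View pics/topc.png

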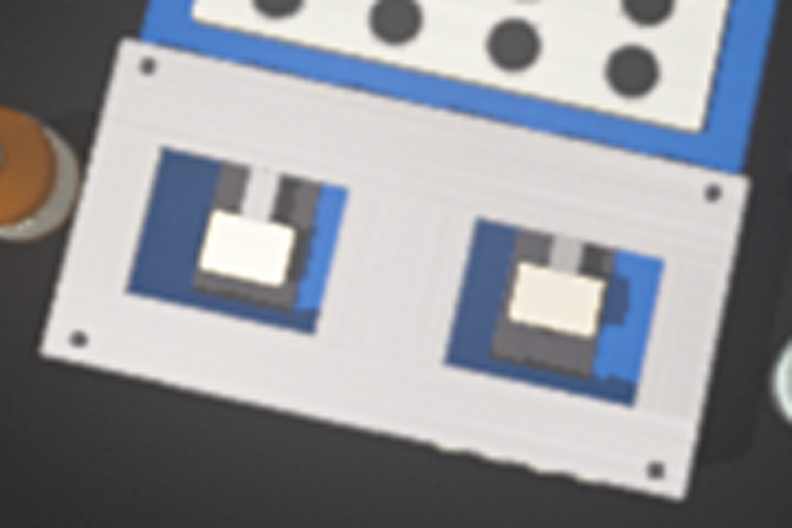

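View pics/sidec.png

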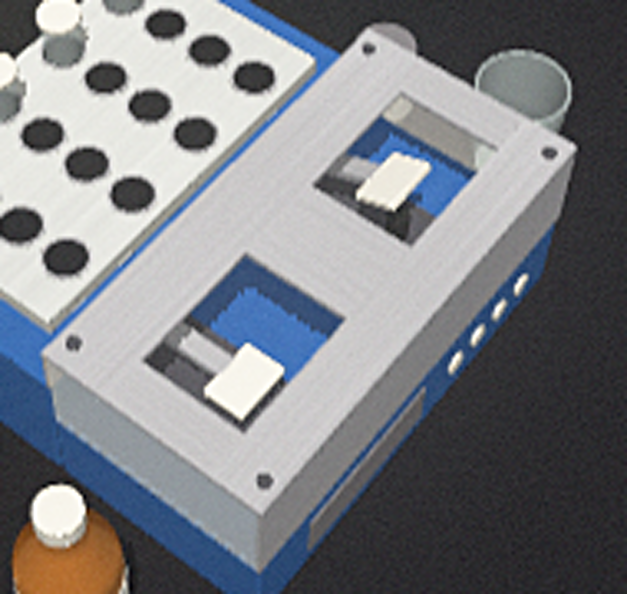

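```bash
cat > h.py <<'E'
import numpy as np, cv2
from scipy.optimize import least_squares
from station import robot
I={n:robot.camera_info(n) for n in("side","top")}
def proj(n,P):
    i=I[n];T=np.linalg.inv(i["cam_to_world"]);f=210/np.tan(np.radians(i["fovy"]/2))
    p=np.atleast_2d(P)@T[:3,:3].T+T[:3,3]
    return np.c_[i["cx"]+f*p[:,0]/p[:,2],i["cy"]+f*p[:,1]/p[:,2]]
def tri(us,ut):
    r=least_squares(lambda P:np.r_[proj("side",P)[0]-us,proj("top",P)[0]-ut],[.5,0,.1]);return r.x,r.fun
def g2w(s,P): # s=x,y,yaw
    P=np.atleast_2d(P);c,q=np.cos(s[2]),np.sin(s[2])
    return np.c_[s[0]+c*P[:,0]-q*P[:,1],s[1]+q*P[:,0]+c*P[:,1],P[:,2]]
T=lambda a:np.array(a,float)/4.4+[165-.4,195-.4]
S=lambda a:np.array(a,float)/3.3+[220-.35,170-.35]
E
python3 - <<'E'
from h import *
G=np.array([(-60,120),(-60,30),(-130,30),(-130,120),(-60,-30),(-60,-120),(-130,-120),(-130,-30),(-15,150),(-15,-150),(-165,-150),(-165,150)])/1000
G=np.c_[G,np.full(12,.15)]
t=T([(162,148),(348,187),(315,333),(127,292),(478,217),(664,259),(634,407),(445,363),(122,38),(748,178),(685,498),(40,352)])
s=S([(145,358),(247,255),(343,318),(243,430),(315,185),(402,93),(497,148),(412,243),(43,352),(372,28),(577,147),(262,515)])
for nm,w in(("both",(1,1)),("top",(0,1)),("side",(1,0))):
    r=least_squares(lambda q:np.r_[w[0]*(proj("side",g2w(q,G))-s).ravel(),w[1]*(proj("top",g2w(q,G))-t).ravel()],[.55,.05,0])
    print(nm,r.x,"rms px",np.sqrt((r.fun**2).mean())*(1 if nm=="both" else 2**.5)); 
    if nm=="both":print(r.fun.reshape(-1,2).round(1).tolist()); q=r.x
np.save("q.npy",q)
c,k=np.cos(q[2]),np.sin(q[2])
for nm,a,b in(("L",[(238,342),(284,377),(243,420),(205,388)],[(212,210),(297,228),(284,287),(197,268)]),("R",[(390,152),(430,160),(400,210),(357,192)],[(518,260),(605,280),(596,336),(508,320)])):
    x,f=tri(S(a).mean(0),T(b).mean(0)); d=x[:2]-q[:2]
    print(nm,x,f,"guard frame",c*d[0]+k*d[1],-k*d[0]+c*d[1])
print("windows",g2w(q,[(-.095,.075,.15),(-.095,-.075,.15)]))
E
```

```text
both [ 0.58048295  0.08683875 -0.20035763] rms px 0.7113195154224942
[[-1.3, -0.1], [-0.5, -1.7], [1.1, -0.7], [0.2, 0.3], [-1.5, -0.7], [-0.6, -1.1], [0.4, -0.5], [-0.6, 0.6], [-0.7, -0.6], [-1.1, -0.5], [-0.1, -0.8], [-0.2, -0.9], [-0.3, -0.2], [0.3, 0.6], [-0.3, 1.1], [-0.9, 0.6], [-0.6, 0.3], [0.3, 0.4], [-0.1, 0.8], [-0.8, 0.9], [-0.0, 0.5], [0.1, 0.6], [-0.7, 0.8], [0.1, 0.7]]
top [ 0.58176416  0.08651431 -0.1984717 ] rms px 0.3422263418746594
side [ 0.57925419  0.08733232 -0.20303741] rms px 0.657143161045471
L [0.50334955 0.17940781 0.10161187] [-0.05650294 -0.01281171  0.01661325  0.0645085 ] guard frame -0.0940134622112434 0.07536618463387589
R [0.47943992 0.03007388 0.12990715] [-0.47092731 -0.09894017  0.11639992  0.49539252] guard frame -0.08772438263603963 -0.07573887402955459
windows [[0.50230987 0.17924529 0.15      ]
 [0.4724569  0.03224597 0.15      ]]
```

Triangulation puts the right lever's pad about 28 mm higher than the left one, so the right lever is the raised one. Next I'll work out the approach above the right window.

```bash
cat >> h.py <<'E'
from scipy.spatial.transform import Rotation as Ro
def plan(target,yaw,show=True):
    st=robot.sense();R=Ro.from_euler("xyz",st["orientation"]).as_matrix();p=st["position"]
    best=None
    for sg in(1,-1):
        z=sg*np.array([-np.sin(yaw),np.cos(yaw),0]);x=np.array([0,0,-1.]);y=np.cross(z,x)
        D=np.c_[x,y,z];rv=Ro.from_matrix(R.T@D).as_rotvec()
        if best is None or np.linalg.norm(rv)<np.linalg.norm(best): best=rv
    print("shift",(R.T@(np.array(target)-p)).round(4),"turn5deg",(np.degrees(best)/5).round(3));print("R",R.round(3).tolist())
    print("pos",p,"F",st["contact_force"].round(2),"gap",st["finger_gap"],"j",st["joint_positions"].round(3),"t",st["clock"])
E
python3 - <<'E'
from h import *
plan([.4735,.0325,.405],-.200)
E
```

```text
shift [-0.0005  0.4414 -0.4254] turn5deg [ 7.389e+00 -1.800e-02  5.000e-03]
R [[-0.001, 0.903, 0.43], [0.002, 0.43, -0.903], [-1.0, 0.0, -0.002]]
pos [ 0.2581109  -0.54142427  0.40375948] F [0.06 0.12 0.01] gap 0.085347375564208 j [-1.211  0.131  1.489 -0.     1.523 -0.085] t 0.1
```

apply_moves(increments=[[[0,0.01,-0.01],[0.2,0,0]],[[0,0.03,-0.029],[0.5,0,0]],[[0,0.055,-0.053],[0.9,0,0]],[[0,0.082,-0.079],[1.4,0,0]],[[0,0.11,-0.106],[1.9,0,0]],[[0,0.138,-0.133],[2.3,0,0]],[[0,0.166,-0.16],[2.8,0,0]],[[0,0.194,-0.187],[3.3,0,0]],[[0,0.222,-0.214],[3.7,0,0]],[[0,0.25,-0.241],[4.2,0,0]],[[0,0.278,-0.268],[4.7,0,0]],[[0,0.306,-0.295],[5.1,0,0]],[[0,0.334,-0.322],[5.6,0,0]],[[0,0.362,-0.349],[6.1,0,0]],[[0,0.39,-0.376],[6.5,0,0]],[[0,0.412,-0.397],[6.9,0,0]],[[0,0.429,-0.414],[7.2,0,0]],[[0,0.438,-0.422],[7.4,0,0]],[[0,0.4414,-0.4254],[7.4,0,0]],[[0,0.4414,-0.4254],[7.4,0,0]]], jaw=-1, newtons=40)

```text
clock: 1.77
position: [0.4736, 0.0331, 0.4042]
orientation: [-1.398, 1.57, 3.116]
contact_force: [-0.2, -0.0, 0.0]
finger_gap: -0.0001
```

Run:
```python
from h import *
plan([.4735,.0325,.355],-.200)
for n in("side","top"):
    cv2.imwrite(f"pics/{n}1.png",robot.get_image(n))
st=robot.sense()
R=Ro.from_euler("xyz",st["orientation"]).as_matrix();tip=st["position"]+R@[.173,0,0]
print(tip,proj("side",tip),proj("top",tip))
```

```text
shift [0.0492 0.0001 0.0006] turn5deg [0.016 0.002 0.011]
R [[-0.001, 0.98, -0.197], [0.0, -0.197, -0.98], [-1.0, -0.001, 0.0]]
pos [0.47361394 0.03311113 0.40423721] F [-0.22 -0.02  0.05] gap -9.066275979345597e-05 j [-0.038 -0.214  1.824 -0.     1.533  1.731] t 1.7667
[0.47325759 0.03172938 0.23140156] [[345.76329172 191.28562163]] [[292.28270762 263.11378829]]
```

View pics/side1.png

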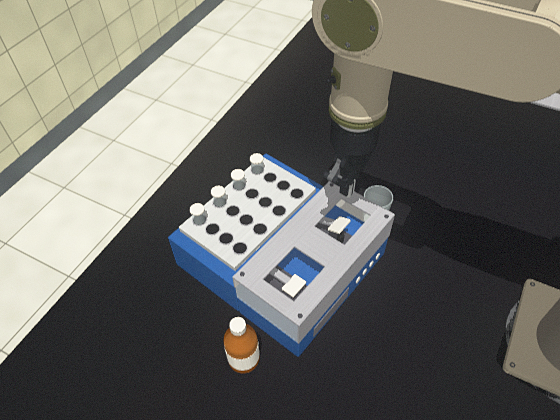

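View pics/top1.png

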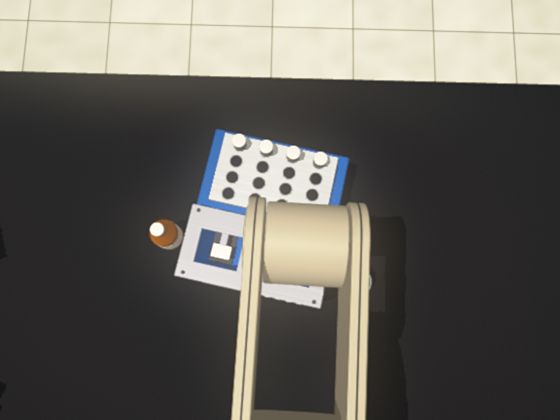

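Run:
```python
import cv2
a=cv2.imread("pics/side1.png")[130:260,280:410]; cv2.imwrite("pics/sidec1.png",cv2.resize(a,None,fx=4.5,fy=4.5,interpolation=cv2.INTER_CUBIC))
```

```text
(no output)
```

View pics/sidec1.png

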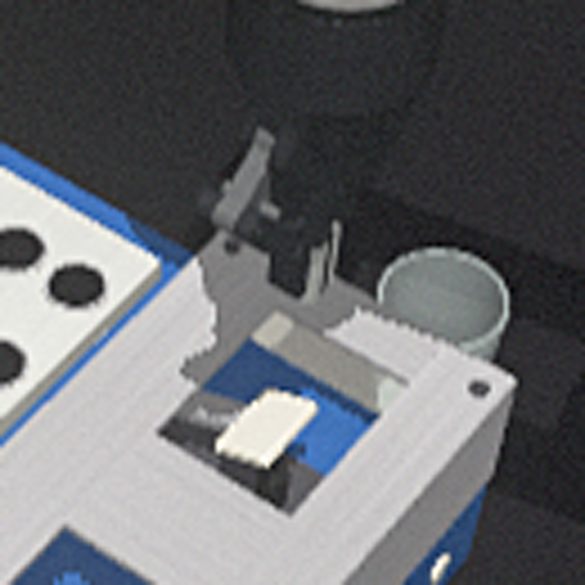

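The fingertip projects to within a few pixels of where it appears above the window. I'll descend slowly.

apply_moves(increments=[[[0.003,0,0],[0,0,0]],[[0.009,0,0.0005],[0,0,0]],[[0.016,0,0.0005],[0,0,0]],[[0.023,0,0.0005],[0,0,0]],[[0.03,0,0.0005],[0,0,0]],[[0.037,0,0.0005],[0,0,0]],[[0.044,0,0.0005],[0,0,0]],[[0.051,0,0.0005],[0,0,0]],[[0.058,0,0.0005],[0,0,0]],[[0.064,0,0.0005],[0,0,0]],[[0.069,0,0.0005],[0,0,0]],[[0.073,0,0.0005],[0,0,0]],[[0.075,0,0.0005],[0,0,0]],[[0.075,0,0.0005],[0,0,0]]])

```text
clock: 3.03
position: [0.4734, 0.0319, 0.3292]
orientation: [-1.438, 1.57, 3.074]
contact_force: [-0.5, -0.9, 0.4]
finger_gap: -0.0005
```

Run:
```python
from h import *
plan([.4735,.0325,.281],-.200)
a=robot.get_image("side")[130:260,280:410]; cv2.imwrite("pics/sidec2.png",cv2.resize(a,None,fx=4.5,fy=4.5,interpolation=cv2.INTER_CUBIC))
```

```text
shift [ 0.0482  0.     -0.0007] turn5deg [-0.011  0.001  0.008]
R [[-0.001, 0.98, -0.2], [0.0, -0.2, -0.98], [-1.0, -0.001, 0.0]]
pos [0.47336952 0.03185255 0.32918515] F [-0.47 -0.92  0.44] gap -0.0004895032649462039 j [-0.041 -0.166  1.92   0.     1.388  1.731] t 3.0333
```

View pics/sidec2.png

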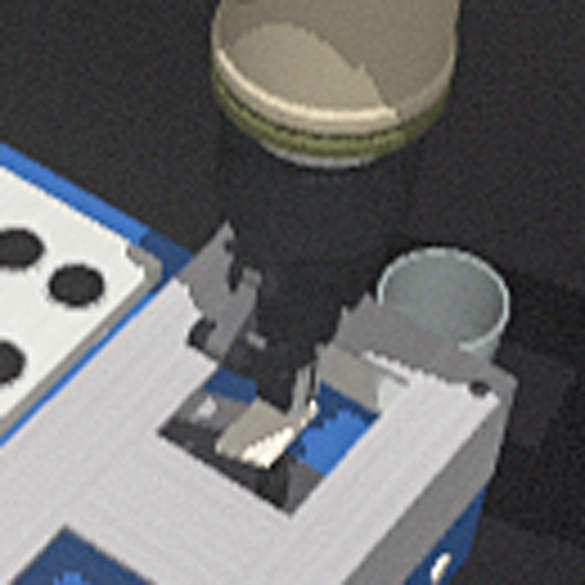

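The tip is just above the window and in line with the pad. I'll start the press.

apply_moves(increments=[[[0.002,0,0],[0,0,0]],[[0.005,0,0],[0,0,0]],[[0.009,0,0],[0,0,0]],[[0.013,0,0],[0,0,0]],[[0.017,0,0],[0,0,0]],[[0.021,0,0],[0,0,0]],[[0.025,0,0],[0,0,0]],[[0.029,0,0],[0,0,0]],[[0.032,0,0],[0,0,0]],[[0.035,0,0],[0,0,0]],[[0.035,0,0],[0,0,0]]])

```text
clock: 4.0
position: [0.4734, 0.0319, 0.2942]
orientation: [-1.704, 1.57, 2.808]
contact_force: [0.2, -0.2, 0.5]
finger_gap: -0.0002
```

Run:
```python
from h import *
plan([.4735,.0325,.281],-.200)
a=robot.get_image("side")[130:260,280:410]; cv2.imwrite("pics/sidec3.png",cv2.resize(a,None,fx=4.5,fy=4.5,interpolation=cv2.INTER_CUBIC))
```

```text
shift [ 0.0132  0.     -0.0006] turn5deg [-0.01  -0.001  0.006]
R [[-0.001, 0.98, -0.2], [0.0, -0.2, -0.98], [-1.0, -0.001, -0.0]]
pos [0.47336953 0.0319162  0.2942309 ] F [ 0.21 -0.2   0.49] gap -0.000190952895757512 j [-0.041 -0.132  1.956  0.     1.318  1.731] t 4.0
```

View pics/sidec3.png

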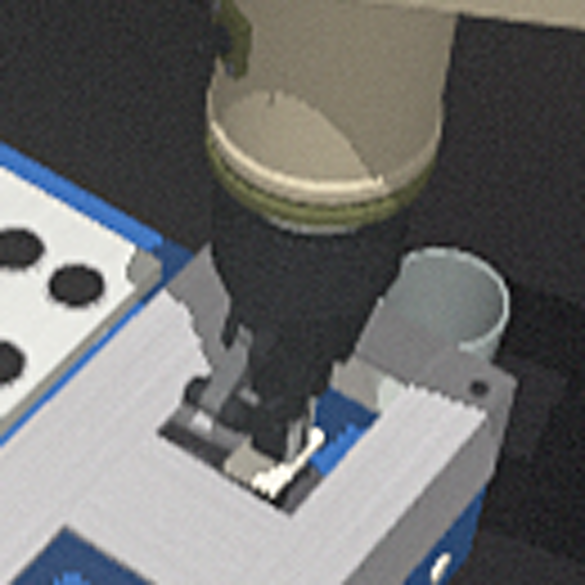

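apply_moves(increments=[[[0.002,0,-0.0005],[0,0,0]],[[0.004,0,-0.0005],[0,0,0]],[[0.006,0,-0.0005],[0,0,0]],[[0.008,0,-0.0005],[0,0,0]],[[0.009,0,-0.0005],[0,0,0]],[[0.01,0,-0.0005],[0,0,0]]])

```text
clock: 4.55
position: [0.4735, 0.0323, 0.2844]
orientation: [-1.613, 1.57, 2.899]
contact_force: [-3.3, 1.3, 4.1]
finger_gap: -0.0001
```

apply_moves(increments=[[[0.001,0,0],[0,0,0]],[[0.002,0,0],[0,0,0]]])

```text
clock: 4.72
position: [0.4736, 0.0324, 0.2826]
orientation: [-2.031, 1.571, 2.48]
contact_force: [-3.0, 0.9, 4.0]
finger_gap: -0.0001
```

apply_moves(increments=[[[0.001,0,0],[0,0,0]],[[0.002,0,0],[0,0,0]]])

```text
clock: 4.88
position: [0.4736, 0.0324, 0.2811]
orientation: [-2.024, 1.571, 2.488]
contact_force: [-10.0, 0.8, 17.8]
finger_gap: -0.0003
```

apply_moves(increments=[[[0.0005,0,0],[0,0,0]],[[0.001,0,0],[0,0,0]]])

```text
clock: 5.05
position: [0.4736, 0.0324, 0.281]
orientation: [-1.797, 1.571, 2.714]
contact_force: [-13.2, 0.6, 22.6]
finger_gap: -0.0002
```

Run:
```python
from h import *
plan([.4735,.0325,.281],-.200)
a=robot.get_image("side")[130:260,280:410]; cv2.imwrite("pics/sidec4.png",cv2.resize(a,None,fx=4.5,fy=4.5,interpolation=cv2.INTER_CUBIC))
```

```text
shift [ 0.     -0.0002 -0.0001] turn5deg [-0.01  -0.     0.002]
R [[-0.0, 0.98, -0.2], [0.0, -0.2, -0.98], [-1.0, -0.0, -0.0]]
pos [0.47364206 0.03238622 0.28103051] F [-13.16   0.6   22.59] gap -0.0001874268184665444 j [-0.04  -0.116  1.967  0.     1.291  1.732] t 5.05
```

View pics/sidec4.png

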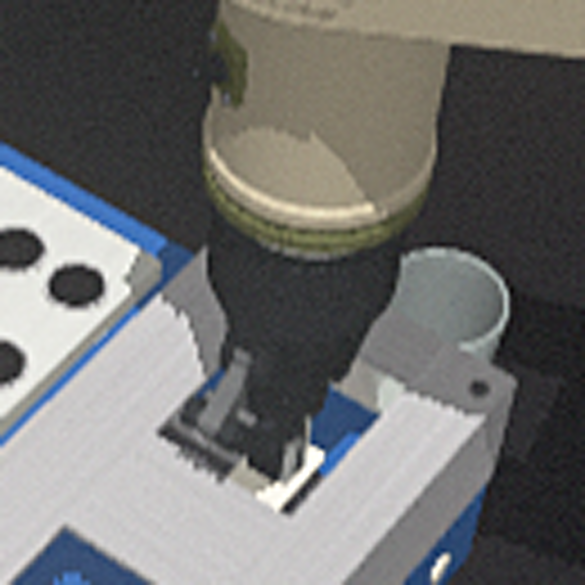

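The force rose to 22 N with the tip at 0.108 m, so the lever is on its stop. I'll retract straight up.

apply_moves(increments=[[[-0.002,0,0],[0,0,0]],[[-0.006,0,0],[0,0,0]],[[-0.012,0,0],[0,0,0]],[[-0.02,0,0],[0,0,0]],[[-0.029,0,0],[0,0,0]],[[-0.038,0,0],[0,0,0]],[[-0.048,0,0],[0,0,0]],[[-0.06,0,0],[0,0,0]],[[-0.075,0,0],[0,0,0]],[[-0.09,0,0],[0,0,0]],[[-0.105,0,0],[0,0,0]],[[-0.12,0,0],[0,0,0]],[[-0.13,0,0],[0,0,0]],[[-0.136,0,0],[0,0,0]],[[-0.14,0,0],[0,0,0]],[[-0.14,0,0],[0,0,0]]])

```text
clock: 6.43
position: [0.4737, 0.0323, 0.4205]
orientation: [1.747, 1.57, -0.024]
contact_force: [-0.6, 0.8, -0.7]
finger_gap: -0.0001
```

apply_moves(increments=[[[0,-0.005,0.005],[0,0,0]],[[0,-0.02,0.02],[0,0,0]],[[0,-0.04,0.04],[0,0,0]],[[0,-0.06,0.065],[0,0,0]],[[0,-0.07,0.095],[0,0,0]],[[0,-0.08,0.125],[0,0,0]],[[0,-0.08,0.155],[0,0,0]],[[0,-0.08,0.185],[0,0,0]],[[0,-0.08,0.21],[0,0,0]],[[0,-0.08,0.235],[0,0,0]],[[0,-0.08,0.255],[0,0,0]],[[0,-0.08,0.265],[0,0,0]],[[0,-0.08,0.27],[0,0,0]],[[0,-0.08,0.27],[0,0,0]]])

```text
clock: 7.6
position: [0.341, -0.2166, 0.419]
orientation: [-2.104, 1.569, 2.406]
contact_force: [-0.6, 0.4, 0.5]
finger_gap: 0.0001
```

Run:
```python
from h import *
s=robot.get_image("side");t=robot.get_image("top")
a=s[170:350,220:410]; A=cv2.resize(a,None,fx=3.3,fy=3.3,interpolation=cv2.INTER_CUBIC);cv2.imwrite("pics/sidec5.png",A)
a=t[195:315,165:345]; cv2.imwrite("pics/topc5.png",cv2.resize(a,None,fx=4.4,fy=4.4,interpolation=cv2.INTER_CUBIC))
cv2.imwrite("pics/top5.png",t)
plan([.4735,.0325,.281],-.200)
```

```text
shift [ 0.1385  0.0801 -0.2694] turn5deg [-0.008 -0.009  0.007]
R [[-0.0, 0.98, -0.199], [0.001, -0.199, -0.98], [-1.0, -0.001, -0.001]]
pos [ 0.34140116 -0.21562404  0.41932588] F [ 0.59 -0.12 -0.81] gap 1.8397355344791593e-05 j [-0.691 -0.432  1.968  0.     1.606  1.081] t 7.7
```

View pics/sidec5.png

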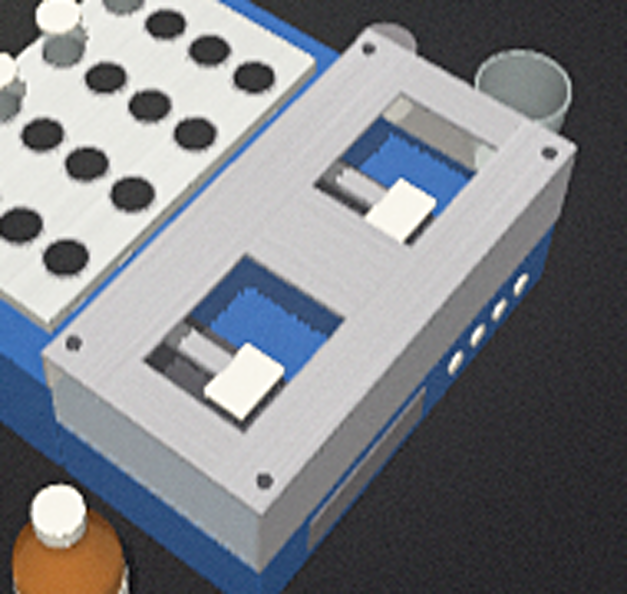

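View pics/topc5.png

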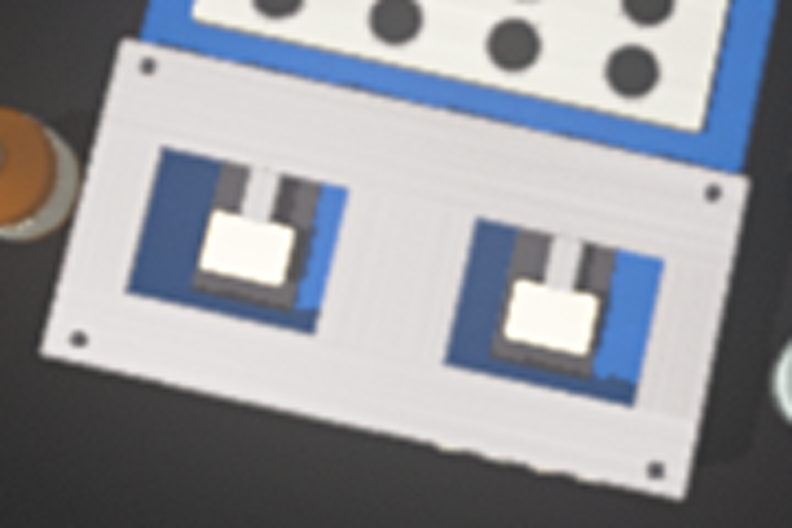

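Both pads now look the same in both views. I'll check their heights with numbers.

Run:
```python
from h import *
for nm,a,b in(("L",[(247,342),(284,375),(243,420),(205,385)],[(212,210),(297,228),(284,287),(197,268)]),("R",[(402,178),(437,210),(403,243),(365,212)],[(516,279),(601,295),(590,356),(502,337)])):
    print(nm,tri(S(a).mean(0),T(b).mean(0)))
```

```text
L (array([0.50262917, 0.17905475, 0.10322237]), array([-0.30069599, -0.06812895,  0.08831064,  0.34321987]))
R (array([0.47216328, 0.03108799, 0.10336308]), array([-0.60907967, -0.12662984,  0.14960749,  0.64486201]))
```

Run:
```python
from station import robot
print(robot.job_done())
```

```text
the job is handed in; nothing more can be done
None
```

The right-hand lever was the one still up. I pressed it down through its window with the shut fingers, drew straight back up, moved aside and handed the job in at about 7.7 s. No verdict was reported.

- **Lever on its stop:** the vertical force rose from about 4 N to 22 N with the fingertip at 108 mm, which is the pad's stated height when fully down.
- **Both levers down:** after retracting, the two pads measured 103.2 mm (left) and 103.4 mm (right) from the images. Both read about 5 mm under the stated 108 mm, and an earlier reading of the untouched left pad was just as low, so I take it as a bias in my measurement. The two heights agree.
- **Guard and other lever:** I saw no sign of contact with either. I could only judge this from the images and the wrist force, which would not clearly show a 0.3 N touch.
- **Bottle, beaker and jar:** they look unmoved in the last pictures, by eye only; I did not measure them.
- **Fingers clear:** at hand-in the grasp point was about 264 mm above the bench, and the remaining force reading was within its noise of about 1 N.

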